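# Bolt the reagent box

### The job

Lock the blue reagent box: with one fingertip press the red spring catch bar down, and while it is held down push the bolt's black thumb plate with the other fingertip, away from the box's front towards the yellow lid, until the bolt is fully home through the keeper. Keep the catch down all the way and let it go only when the bolt is home, so that it springs fully up and locks. Lift nothing, leave the bottles and the stopper where they stand, and end clear of the box.

Things in the scene. Friction and masses are not known exactly. Their poses are not given: they have to be found in the camera images.
- lockbox: Blue steel box, 260 (x) x 184 (y) x 70 mm, fixed. Origin: centre of its underside; z up; x points from its front (robot side) to the yellow lid at its far end, along the bolt's travel; y to the left. On its deck (z = 70 mm) run along x the bolt (line y = -31 mm) and the red catch bar (line y = +31 mm); a grey frame round the catch (41 mm wide, x = -90 to +20) stands 14 mm above the deck.
- bolt_plate (a point): Middle of the top edge of the back face (the face pushed) of the bolt's black thumb plate: 12 mm thick along x, 20 mm wide along y, from 13 to 42 mm above the deck, on the steel bolt bar (16 mm wide, top 11 mm above the deck). Moves with the bolt; with joint bolt at 0 it lies at x = -45, y = -31, z = 112 mm in the box's frame. Axes as the box's.
- keeper (a point): Top of the keeper on the yellow lid, a steel staple that the bolt enters, 15 mm above the deck, at x = +74, y = -31 mm in the box's frame. Two like staples guide the bolt at x = -88 and +34 mm; each is 12 mm long along x, 26 mm wide and 15 mm high above the deck.
- bolt (a joint): Slide of the bolt along the box's +x in m: 0 = drawn back, 0.040 = fully home (stop). Friction about 1.5 N. It starts between 0 and 0.005. With the catch up it can move only within about 0 to 0.0065, 0.0175 to 0.0225 or 0.0335 to 0.040; the last is the locked place.
- catch_top (a point): Centre of the flat ribbed top of the red catch bar, 100 mm long along x, 30 mm wide along y; at rest 32 mm above the deck, at x = -35, y = +31, z = 102 mm in the box's frame. It goes straight down wherever it is pressed, and a fingertip can slide along it. Axes as the box's.
- catch (a joint): How far the catch is pressed down, in m: 0 = up, 0.010 = bottom stop. A spring resists with about 4 N at first, 8 N at the bottom. The bolt is free to slide from about 0.0055 down; press to about 0.008. When let go the catch springs up wherever a notch of the bolt allows it (see joint bolt).
- dropper: Brown dropper bottle, 33 mm across, 94 mm high, loose on the table on one side of the box. Origin: centre of its underside. To be left alone.
- reagent: Bottle with blue cap, 64 mm across, 131 mm high, loose on the table on the other side of the box. Origin: centre of its underside. To be left alone.
- stopper: Red rubber stopper, 27 mm across, 26 mm high, loose on the yellow lid. Origin: centre of its underside. To be left alone.

How it is judged:
By the outcome, as a careful person would: the job done as asked, in the order asked, and still so for the second after the job is handed in, with the robot touching nothing.
It also fails if it takes over 35 s, if anything falls off the work surface, if the arm or the gripper's body presses on something with over 40 N, if the wrist force passes 120 N, or if a joint passes its speed limit or range.

### The arm

A 6-joint arm with a two-finger parallel gripper is mounted at the origin on a cart in front of the work surface, level with it; the furniture and walls round the work are solid. World frame = base frame: x ahead of the robot, y to its left, z up, the work surface at z = 0. Lengths are in m, angles in rad, forces in N, time in s.
With the tool pointing down it reaches from about 0.325 to 1 m from the base axis. Payload 5.1 kg.
Tool frame: the origin (TCP) lies midway between the tips of the shut fingers; the grasp point (between the pads) lies 19 mm behind it (bot.tcp_to_grasp is the distance from the TCP to the grasp point, in m); z points along the fingers, x is the direction in which the jaws open and shut, and the axes are right-handed (so a half turn about z gives the same grasp; the last joint's range is limited). The gripper opens to 85 mm and grips with 20 to 120 N. Pads are 22 mm wide; open, the fingers measure 114 mm over their backs; the gripper's body (76 mm by 85 mm) begins 54 mm behind the grasp point. The pads swing forward as they close: fully open they stand 13 mm farther back than shut.
Start: joints at [1.117, 0.124, 1.65, -0, 1.367, -0.083], TCP at [0.236, 0.606, 0.231] pointing down, gripper open.
Joint ranges: [-2.61, 2.61], [-1.02, 2.33], [0.03, 2.71], [-1.35, 4.49], [0.32, 2.68], [-2.91, 2.91]. Speed limits (rad/s): [2.57, 2.57, 3.14, 3.14, 3.14, 3.14].

### API

Orientations are given as [roll, pitch, yaw] about the fixed x, y, z axes, in that order (R = Rz(yaw) Ry(pitch) Rx(roll)).
In Python, from plant import bot gives the robot as it stands. The module is installed in compiled form; this text tells all that it offers.
- The arm moves only by the shell command python3 -m handwheel 'ROWS' [OPENING]. ROWS is JSON, one flat list of numbers, 6 for each row, row after row: the shift along the tool's x, y, z scaled (see below), then the turn, a rotation vector about the tool's x, y, z scaled (see below). A call has 1 to 12 rows; each row shifts and turns the commanded pose from where the row before left it, along the tool's axes as they then stand; what a row does not reach is not made up. The controller multiplies each number of a shift by 0.05 m and each number of a turn by 90 degrees. A row lasts 1/8 s, in which the tool goes at most 62.5 mm and 10.7 degrees, less where a joint would pass 70% of its speed; a pose out of reach is approached as far as the arm can. A call with a number of a shift or a turn outside -1 to 1 is refused whole. A call with a gripper value outside its range is refused whole. OPENING is the opening, from 0 (shut) to 1 (fully open), set as the call begins (- or left out, the last holds). The fingers move at their own pace and stop on an object; the grip force is fixed at half the most. Time passes only in rows, so rows that do not move let the fingers close. It gives the time, the measured TCP pose, the force and the opening at its end, in the units of the state.
- bot.get_obs(): the state, without advancing time (a new reading comes with each control period).
- bot.camera(name): name is "side" or "top"; returns a dict with "frame" (480x640x3 uint8, red, green, blue), "intrinsics" (3x3 intrinsics, pixels), "origin" and "rotation" of the camera in the world. Camera axes: x right, y down, z forward; pixel columns grow to the right and rows downward; lengths in m; the calibration is good to about 2 mm. A picture is of the moment at which its call begins. There is no depth.
- bot.finish_job(): hands the job in, once; it reports no verdict.
The state is a dict: "t": time; "qpos": joint angles; "joint_vel": joint speeds; "joint_efforts": joint torques, N m; "eef_pos": TCP position; "eef_rot": TCP orientation; "wrist_force": force on the tool from outside, world axes, zero at the start; "torque": the same for the moment, N m; "finger_gap": finger opening in m.
Only numpy, scipy, OpenCV 4.12 (cv2) and the standard library are available. Lean on these libraries where they do the work, as an engineer would, in place of code of your own. Each camera call takes 0.05 s, during which the arm holds its last target.

## Working session

There is one attempt and no reset: what is moved stays moved. The work goes in short steps, Python scripts to look and compute and a shell command to move; the robot and the scene stay as the last step left them, time stands still between calls to the robot, and variables do not carry over. Pictures are saved under pics/ and viewed, and the job is handed in when it is done.

```bash
mkdir -p pics; python3 - <<'E'
from plant import bot
import cv2,numpy as np
o=bot.get_obs()
for k,v in o.items(): print(k,np.round(v,4))
print(bot.tcp_to_grasp)
for n in("side","top"):
    c=bot.camera(n); cv2.imwrite(f"pics/{n}0.png",c["frame"][:,:,::-1]); print(n,c["intrinsics"],c["origin"],c["rotation"])
E
```

```text
t 0.0
qpos [ 1.1174  0.1245  1.6517  0.      1.3675 -0.0826]
joint_vel [ 0.0002 -0.0013  0.0005 -0.0003  0.0005  0.0011]
joint_efforts [ 1.00000e-04 -4.23631e+01 -3.65447e+01 -1.00000e-04  7.20000e-03
 -0.00000e+00]
eef_pos [0.2353 0.6053 0.23  ]
eef_rot [-3.1414e+00  2.1000e-03  1.2000e+00]
wrist_force [-0.3285  0.3525  0.2443]
torque [ 0.0065 -0.0216 -0.022 ]
finger_gap 0.0853
0.0187
side [[596.42938857   0.         331.60014474]
 [  0.         596.42938857 241.01956495]
 [  0.           0.           1.        ]] [0.47042472 1.21719257 0.57256411] [-1.93929482  0.0279621  -3.03460639]
top [[452.12201934   0.         320.33084693]
 [  0.         452.12201934 235.58062097]
 [  0.           0.           1.        ]] [0.42088605 0.02722968 1.03925138] [-2.95245472e+00  4.53124042e-04 -1.59110934e+00]
```

View pics/side0.png

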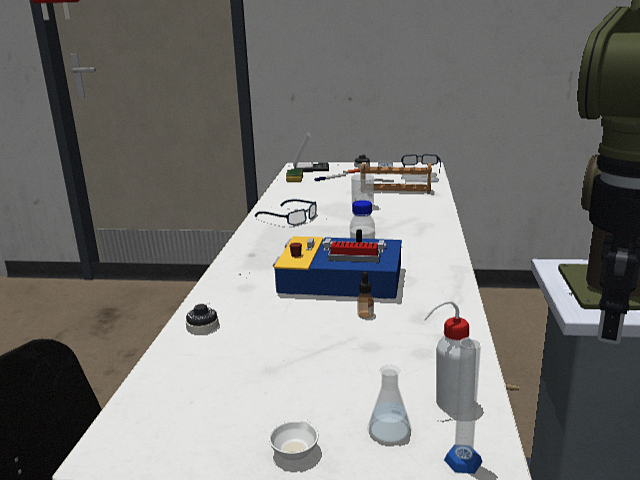

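View pics/top0.png

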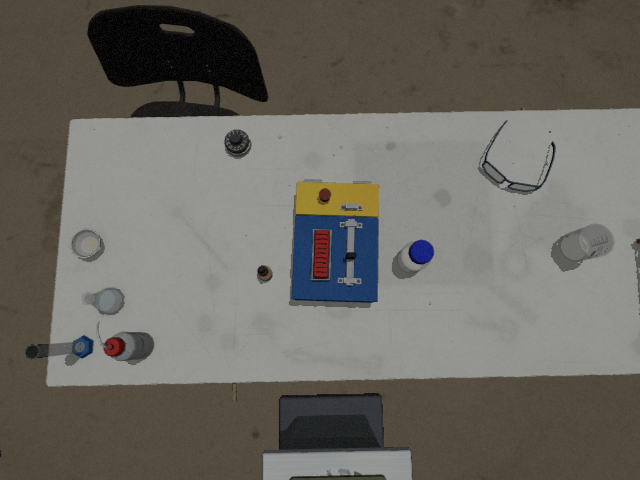

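The side view shows the box at about (340, 265) with the dropper in front of it at (365, 300). The top view shows the deck and lid spanning about (295–378, 183–302). The catch is at (321, 254), the plate at (350, 256) and the stopper at (325, 195).

```bash
cat > h.py <<'E'
from plant import bot
import cv2,numpy as np
from scipy.spatial.transform import Rotation as Ro
def cam(n):
    c=bot.camera(n); c["R"]=Ro.from_euler("xyz",c["rotation"]).as_matrix(); return c
def ray(c,uv,z):
    d=c["R"]@np.linalg.inv(c["intrinsics"])@np.array([uv[0],uv[1],1.]); o=np.array(c["origin"])
    return o+d*(z-o[2])/d[2]
def proj(c,p):
    q=c["intrinsics"]@(c["R"].T@(np.asarray(p)-c["origin"])); return q[:2]/q[2]
def big(m):
    cs,_=cv2.findContours(m.astype(np.uint8),cv2.RETR_EXTERNAL,cv2.CHAIN_APPROX_NONE)
    return max(cs,key=cv2.contourArea)
E
python3 - <<'E'
from h import *
for n in("top","side"):
    c=cam(n); f=c["frame"]; hsv=cv2.cvtColor(f,cv2.COLOR_RGB2HSV); H,S,V=cv2.split(hsv)
    blue=(H>100)&(H<125)&(S>120); yel=(H>18)&(H<32)&(S>120)&(V>100); red=((H<6)|(H>174))&(S>150)&(V>90)
    roi=np.zeros_like(blue); roi[170:310,270:410]=1
    m=cv2.morphologyEx(((blue|yel)&roi).astype(np.uint8),cv2.MORPH_OPEN,np.ones((3,3)))
    for nm,k,z in(("box",m,.07),("yellow",yel&roi,.07),("red",red&roi,.102)):
        k=big(k); r=cv2.minAreaRect(k); b=cv2.boxPoints(r)
        print(n,nm,np.round(b,1).tolist(),cv2.contourArea(k)); W=np.array([ray(c,p,z) for p in b])
        print(np.round(W[:,:2],4).tolist(),"ctr",W.mean(0).round(4),"sides",np.linalg.norm(W[1]-W[0]).round(4),np.linalg.norm(W[2]-W[1]).round(4), "ang",[np.degrees(np.arctan2(*(W[i+1]-W[i])[[1,0]])).round(2) for i in(0,1)])
    x=f[165:315,265:425] if n=="top" else f[190:310,260:420]
    cv2.imwrite(f"pics/{n}_crop.png",cv2.resize(x,None,fx=5 if n=="side" else 4,fy=5 if n=="side" else 4,interpolation=cv2.INTER_CUBIC)[:,:,::-1])
E
```

```text
top box [[291.29998779296875, 299.29998779296875], [295.3999938964844, 181.1999969482422], [380.0, 184.10000610351562], [376.0, 302.20001220703125]] 9634.5
[[0.4699, 0.0883], [0.7312, 0.0771], [0.7206, -0.1117], [0.4601, -0.0912]] ctr [ 0.5955 -0.0094  0.07  ] sides 0.2616 0.189 ang [np.float64(-2.47), np.float64(-93.23)]
top yellow [[294.8999938964844, 213.5], [296.0, 181.1999969482422], [378.8999938964844, 184.0], [377.79998779296875, 216.3000030517578]] 2555.5
[[0.6571, 0.079], [0.7311, 0.0758], [0.7209, -0.1091], [0.6471, -0.1035]] ctr [ 0.689  -0.0145  0.07  ] sides 0.0741 0.1852 ang [np.float64(-2.42), np.float64(-93.16)]
top red [[313.5, 275.8999938964844], [315.29998779296875, 229.60000610351562], [328.70001220703125, 230.10000610351562], [326.8999938964844, 276.3999938964844]] 573.0
[[0.5154, 0.0398], [0.6135, 0.0343], [0.6118, 0.006], [0.5137, 0.012]] ctr [0.5636 0.0231 0.102 ] sides 0.0983 0.0284 ang [np.float64(-3.2), np.float64(-93.42)]
side box [[272.8999938964844, 293.0], [275.1000061035156, 235.3000030517578], [400.8999938964844, 240.0], [398.79998779296875, 297.79998779296875]] 4742.0
[[0.7068, 0.2039], [0.7645, -0.1096], [0.4622, -0.0878], [0.4666, 0.212]] ctr [0.6    0.0546 0.07  ] sides 0.3188 0.303 ang [np.float64(-79.57), np.float64(175.88)]
side yellow [[274.0, 237.0], [322.0, 237.0], [322.0, 268.0], [274.0, 268.0]] 987.5
[[0.7649, -0.0977], [0.6492, -0.1016], [0.6268, 0.081], [0.7283, 0.0854]] ctr [ 0.6923 -0.0082  0.07  ] sides 0.1157 0.1839 ang [np.float64(-178.1), np.float64(96.99)]
side red [[331.0, 242.0], [376.0, 242.0], [376.0, 248.0], [331.0, 248.0]] 179.0
[[0.6144, 0.0124], [0.5165, 0.009], [0.5152, 0.0439], [0.6106, 0.0475]] ctr [0.5642 0.0282 0.102 ] sides 0.0979 0.035 ang [np.float64(-177.99), np.float64(92.16)]
```

View pics/top_crop.png

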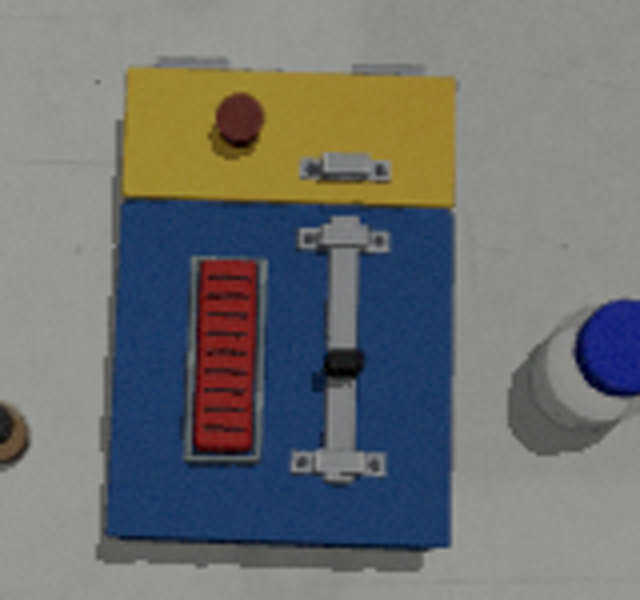

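View pics/side_crop.png

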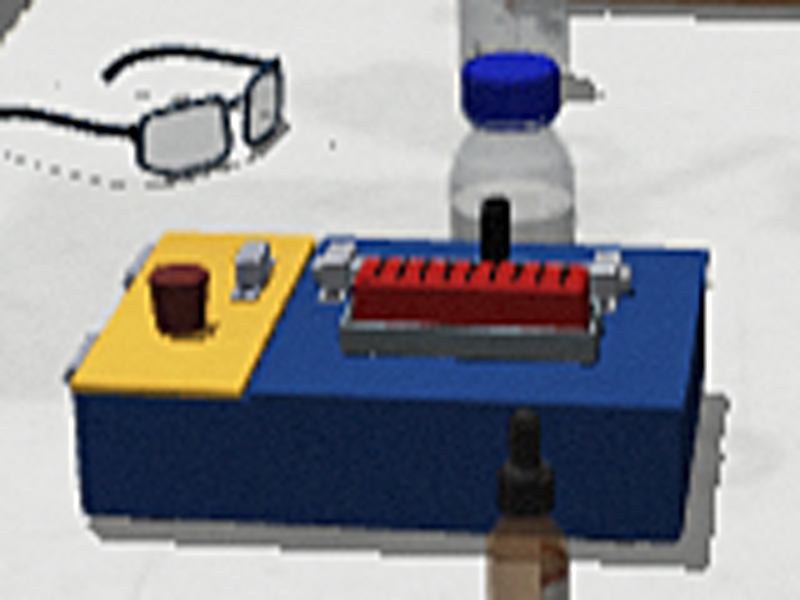

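```bash
python3 - <<'E'
from h import *
c=cam("top")
P=lambda u,v:(265+(u+.5)/4-.5,165+(v+.5)/4-.5)
S=cam("side"); Q=lambda u,v:(260+(u+.5)/5-.5,190+(v+.5)/5-.5)
L=[(c,P(127,68),130,92,70),(c,P(456,77),130,-92,70),(c,P(450,548),-130,-92,70),(c,P(108,537),-130,92,70),
(c,P(200,261),15,46,102),(c,P(257,261),15,16,102),(c,P(252,450),-85,16,102),(c,P(195,449),-85,46,102)]
A=np.array([[x,y] for _,_,x,y,_ in L])/1e3; W=np.array([ray(k,uv,z/1e3)[:2] for k,uv,x,y,z in L])
a=A-A.mean(0); w=W-W.mean(0)
th=np.arctan2((a[:,0]*w[:,1]-a[:,1]*w[:,0]).sum(),(a*w).sum())
R=np.array([[np.cos(th),-np.sin(th)],[np.sin(th),np.cos(th)]]); t=W.mean(0)-R@A.mean(0)
print("yaw",th,np.degrees(th),"org",t); print("res mm",((W-A@R.T-t)*1e3).round(1).tolist())
bx=lambda k,uv,z:((ray(k,uv,z)[:2]-t)@R*1e3).round(1)
print("top: plate back edge mid",bx(c,P(344,375),.112),"front",bx(c,P(345,349),.112),"keeper",bx(c,P(346,163),.085))
print("side red corners",[bx(S,Q(*p),.102) for p in((368,262),(585,265),(588,292),(357,290))],"plate top",bx(S,Q(495,200),.112), "deck front corners",bx(S,Q(708,250),.07),bx(S,Q(681,408),.07),bx(S,Q(75,390),.07))
np.savez("box.npz",th=th,t=t)
for nm,p in(("start",(-68,0)),("catch",(-35,31))): print(nm,R@(np.array(p)/1e3)+t)
E
```

```text
yaw -0.051799466784325725 -2.967890827769958 org [ 0.59590544 -0.00979853]
res mm [[-0.3, -0.4], [0.2, -0.1], [-0.1, 1.2], [-0.2, -1.1], [-0.5, 0.5], [0.5, 0.3], [0.4, 0.1], [-0.0, -0.3]]
top: plate back edge mid [-45.3 -30.2] front [-31.7 -30.5] keeper [ 74.9 -30.8]
side red corners [array([12.5, 22.7]), array([-81.9,  18.1]), array([-85.9,  49.2]), array([12. , 55.7])] plate top [-36.8 -33. ] deck front corners [-129.9  -87.7] [-128.1   93.9] [126.6  99.7]
start [ 0.52799664 -0.00627774]
catch [0.56255745 0.02297206]
```

```bash
python3 -m handwheel '[0,0,-0.8,0,0,0, 0,0,-0.9,0,0,-0.1, 0,0,-0.9,0,0,-0.103, 0,0,-0.8,0,0,0, 0,0,0,0,0,0]' 0.56
```

```text
t: 0.92
eef_pos: [0.236, 0.6068, 0.4068]
eef_rot: [3.138, -0.008, 1.519]
wrist_force: [-0.4, 0.4, 0.4]
finger_gap: 0.0479
```

```bash
cat > go.py <<'E'
import sys
from h import *
b=np.load("box.npz"); th=float(b["th"]); t=b["t"]
o=bot.get_obs(); p=np.array(o["eef_pos"]); Rt=Ro.from_euler("xyz",o["eef_rot"]).as_matrix()
c,s=np.cos(th),np.sin(th); d=p[:2]-t
print("t",o["t"],"TCP in box mm",np.round([1e3*(c*d[0]+s*d[1]),1e3*(-s*d[0]+c*d[1]),1e3*p[2]],1),"rot",np.round(o["eef_rot"],4),"F box",np.round([c*o["wrist_force"][0]+s*o["wrist_force"][1],-s*o["wrist_force"][0]+c*o["wrist_force"][1],o["wrist_force"][2]],2),"gap",o["finger_gap"])
if len(sys.argv)>3:
    g=np.array([float(v) for v in sys.argv[1:4]])/1e3
    w=np.array([t[0]+c*g[0]-s*g[1],t[1]+s*g[0]+c*g[1],g[2]])
    Rg=Ro.from_euler("xyz",[np.pi,0,th+np.pi/2]).as_matrix()
    print("turn units",np.round(Ro.from_matrix(Rt.T@Rg).as_rotvec()/(np.pi/2),4),"shift units (if turned first)",np.round(Rg.T@(w-p)/.05,3))
E
python3 go.py -68 0 400
```

```text
t 0.925 TCP in box mm [-391.3  597.2  406.8] rot [ 3.1382 -0.0081  1.5189] F box [-0.45  0.33  0.39] gap 0.04787985005546123
turn units [ 0.0022 -0.0051 -0.0001] shift units (if turned first) [-11.944   6.466   0.136]
```

```bash
python3 -m handwheel '[-0.5,0.3,0,0,0,0, -0.9,0.48,0,0,0,0, -0.95,0.5,0,0,0,0, -0.95,0.5,0,0,0,0, -0.95,0.5,0,0,0,0, -0.95,0.5,0,0,0,0, -0.95,0.5,0,0,0,0, -0.95,0.5,0,0,0,0, -0.95,0.5,0,0,0,0, -0.95,0.5,0,0,0,0, -0.95,0.5,0,0,0,0, -0.95,0.5,0,0,0,0]'; python3 -m handwheel '[-0.6,0.4,0,0,0,0, -0.4,0.29,0.8,0,0,0, 0,0,0.9,0,0,0, 0,0,0.8,0,0,0, 0,0,0.5,0,0,0, 0,0,0,0,0,0]'; python3 go.py -68 0 150
```

```text
t: 2.42
eef_pos: [0.496, 0.0448, 0.3997]
eef_rot: [-3.14, -0.0, 1.519]
wrist_force: [-0.1, 0.7, -0.0]
finger_gap: 0.0481
t: 3.18
eef_pos: [0.5256, -0.005, 0.2472]
eef_rot: [-3.134, -0.0, 1.519]
wrist_force: [-0.8, 0.2, 0.2]
finger_gap: 0.0481
t 3.175 TCP in box mm [-70.5   1.2 247.2] rot [-3.1342e+00 -4.0000e-04  1.5187e+00] F box [-0.78  0.19  0.21] gap 0.04813679482487037
turn units [-0.0047 -0.0003 -0.0002] shift units (if turned first) [-0.023  0.049  1.943]
```

```bash
python3 -m handwheel '[-0.02,0,0.5,0,0,0, 0,0,0.7,0,0,0, 0,0,0.6,0,0,0, 0,0,0.15,0,0,0, 0,0,0,0,0,0, 0,0,0,0,0,0]'; python3 go.py -68 0 125; python3 - <<'E'
from h import *
for n in("top","side"):
    f=cam(n)["frame"]; x=f[165:315,265:425] if n=="top" else f[170:310,260:440]
    cv2.imwrite(f"pics/{n}_1.png",cv2.resize(x,None,fx=4,fy=4,interpolation=cv2.INTER_CUBIC)[:,:,::-1])
E
```

```text
t: 3.92
eef_pos: [0.5289, -0.0063, 0.1559]
eef_rot: [3.138, 0.0, 1.519]
wrist_force: [0.9, -0.3, 0.8]
finger_gap: 0.0482
t 3.925 TCP in box mm [-67.1   0.  155.9] rot [3.1383e+00 2.0000e-04 1.5189e+00] F box [ 0.94 -0.27  0.79] gap 0.04815427337641828
turn units [ 0.0021  0.0001 -0.0001] shift units (if turned first) [-0.    -0.019  0.618]
```

View pics/top_1.png

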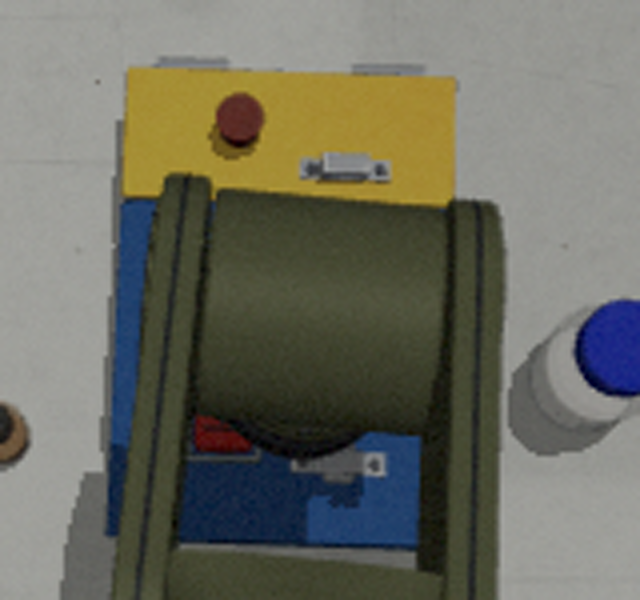

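View pics/side_1.png

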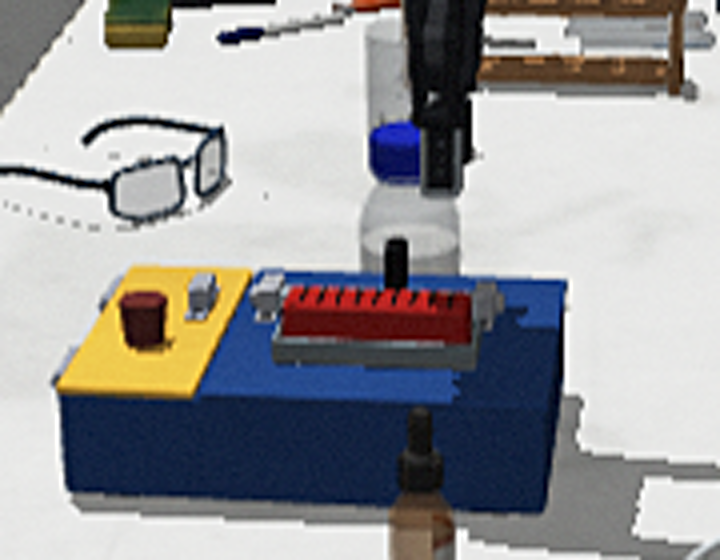

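The side view shows the near fingertip's lower edge at crop (420–463, 193). It sits above and clear of the catch, whose right end is at (470, 295). The wrist hides the fingers in the top view. Next I'll check the tip's height and x along the plane y = +31.

```bash
python3 - <<'E'
from h import *
b=np.load("box.npz"); th=float(b["th"]); t=b["t"]; R=np.array([[np.cos(th),-np.sin(th)],[np.sin(th),np.cos(th)]])
S=cam("side")
def at(u,v,y):
    uv=(260+u/4-.4,170+v/4-.4); o=S["origin"]; d=ray(S,uv,0)-o
    oo=R.T@(o[:2]-t); dd=R.T@d[:2]; k=(y/1e3-oo[1])/dd[1]; return np.round([1e3*(oo[0]+k*dd[0]),y,1e3*(o[2]+k*d[2])],1)
for y in(24,31,38): print(at(420,193,y),at(463,193,y))
print("catch check",at(472,293,46),at(285,290,46)," plate top",at(397,238,-31))
E
```

```text
[-56.9  24.  159.9] [-79.8  24.  160.5]
[-57.7  31.  162.4] [-80.4  31.  163. ]
[-58.4  38.  164.8] [-81.1  38.  165.4]
catch check [-86.5  46.  112.4] [ 13.7  46.  110.8]  plate top [-37.7 -31.  113.9]
```

```bash
python3 -m handwheel '[0,0,0.3,0,0,0, 0,0,0.4,0,0,0, 0,0,0.26,0,0,0, 0,0,0,0,0,0, 0,0,0,0,0,0, 0,0,0,0,0,0]'; python3 go.py -68 0 89; python3 -m handwheel '[0,0,0,0,0,0, 0,0,0,0,0,0, 0,0,0,0,0,0]';python3 go.py -68 0 89;
```

```text
t: 4.82
eef_pos: [0.5283, -0.0062, 0.1066]
eef_rot: [3.14, 0.0, 1.519]
wrist_force: [-0.6, 1.0, -0.2]
finger_gap: 0.0478
t 4.825 TCP in box mm [-67.7   0.  106.6] rot [3.1401e+00 1.0000e-04 1.5189e+00] F box [-0.67  0.96 -0.18] gap 0.04775379181851628
turn units [ 0.0009  0.0001 -0.    ] shift units (if turned first) [-0.001 -0.006  0.353]
t: 5.2
eef_pos: [0.5278, -0.0062, 0.106]
eef_rot: [3.141, 0.0, 1.519]
wrist_force: [-0.1, -0.3, -0.0]
finger_gap: 0.0481
t 5.2 TCP in box mm [-6.82e+01  1.00e-01  1.06e+02] rot [3.1413 0.     1.5188] F box [-0.13 -0.28 -0.04] gap 0.0480982195719849
turn units [ 0.0002  0.     -0.0001] shift units (if turned first) [-0.001  0.005  0.34 ]
```

```bash
Z='[0,0,0.06,0,0,0, 0,0,0.06,0,0,0, 0,0,0,0,0,0, 0,0,0,0,0,0]'; python3 -m handwheel '[0,0,0.06,0,0,0, 0,0,0.06,0,0,0, 0,0,0,0,0,0, 0,0,0,0,0,0, 0,0,0,0,0,0]'; python3 -m handwheel '[0,0,0.04,0,0,0, 0,0,0,0,0,0, 0,0,0,0,0,0, 0,0,0,0,0,0]'; python3 -m handwheel '[0,0,0.04,0,0,0, 0,0,0,0,0,0, 0,0,0,0,0,0, 0,0,0,0,0,0]'; python3 go.py -68 0 89
```

```text
t: 5.82
eef_pos: [0.5276, -0.0062, 0.0997]
eef_rot: [-3.141, 0.0, 1.519]
wrist_force: [-0.3, 0.6, 0.4]
finger_gap: 0.0476
t: 6.32
eef_pos: [0.5278, -0.0062, 0.0981]
eef_rot: [3.141, -0.0, 1.519]
wrist_force: [-1.8, -0.8, 4.2]
finger_gap: 0.0476
t: 6.82
eef_pos: [0.5278, -0.0062, 0.0959]
eef_rot: [3.141, 0.0, 1.519]
wrist_force: [-1.6, -0.4, 4.2]
finger_gap: 0.048
t 6.825 TCP in box mm [-68.2   0.1  95.9] rot [3.1414 0.     1.5188] F box [-1.59 -0.46  4.23] gap 0.04797760137742474
turn units [ 0.0001  0.     -0.0001] shift units (if turned first) [-0.001  0.004  0.139]
```

```bash
python3 -m handwheel '[0,0,0.04,0,0,0, 0,0,0.04,0,0,0, 0,0,0,0,0,0, 0,0,0,0,0,0]'; python3 -m handwheel '[0,0,0.03,0,0,0, 0,0,0,0,0,0, 0,0,0,0,0,0, 0,0,0,0,0,0]'; python3 go.py -68 0 90; python3 - <<'E'
from h import *
f=cam("side")["frame"]; x=f[200:290,300:420]
cv2.imwrite("pics/side_2.png",cv2.resize(x,None,fx=6,fy=6,interpolation=cv2.INTER_CUBIC)[:,:,::-1])
E
```

```text
t: 7.32
eef_pos: [0.5278, -0.0062, 0.0921]
eef_rot: [3.141, -0.0, 1.519]
wrist_force: [-2.6, -0.2, 6.5]
finger_gap: 0.048
t: 7.82
eef_pos: [0.5278, -0.0062, 0.0907]
eef_rot: [3.141, -0.0, 1.519]
wrist_force: [-3.1, -0.1, 6.4]
finger_gap: 0.0477
t 7.825 TCP in box mm [-68.2   0.1  90.7] rot [ 3.1415 -0.      1.519 ] F box [-3.12 -0.22  6.4 ] gap 0.047656378756381956
turn units [ 0.0001 -0.     -0.    ] shift units (if turned first) [-0.002  0.004  0.014]
```

View pics/side_2.png

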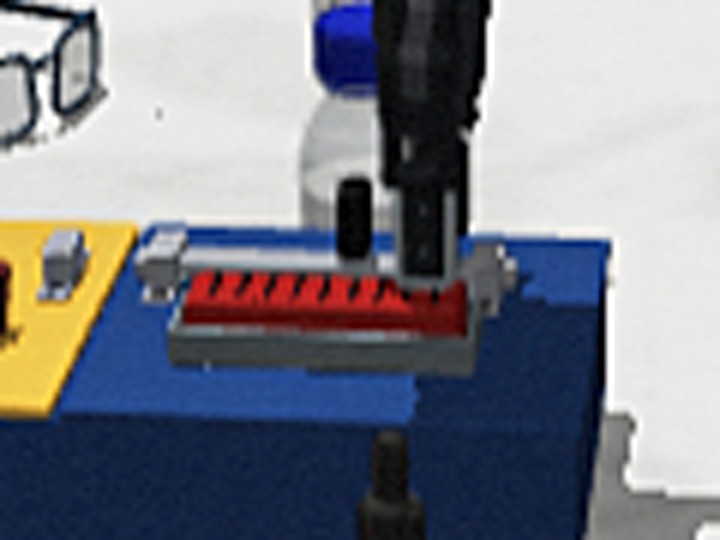

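The catch bar is visibly down in its frame: its top is level at crop row ~290. The fingertip is at (425, 285) and the plate is still ahead of it at (353, 215). Now the slide.

```bash
python3 -m handwheel '[0,0.05,0,0,0,0, 0,0.08,0,0,0,0, 0,0.08,0,0,0,0, 0,0.06,0,0,0,0, 0,0.06,0,0,0,0, 0,0.06,0,0,0,0, 0,0,0,0,0,0]'; python3 go.py -16 0 90.5; python3 -m handwheel '[0,0.08,0,0,0,0, 0,0.08,0,0,0,0, 0,0.08,0,0,0,0, 0,0.08,0,0,0,0, 0,0,0,0,0,0, 0,0,0,0,0,0]'; python3 go.py -16 0 90.5
```

```text
t: 8.75
eef_pos: [0.546, -0.007, 0.09]
eef_rot: [-3.138, -0.0, 1.519]
wrist_force: [-5.9, 0.1, 6.9]
finger_gap: 0.0478
t 8.75 TCP in box mm [-50.    0.2  90. ] rot [-3.1381e+00 -1.0000e-04  1.5192e+00] F box [-5.87 -0.23  6.91] gap 0.0477641786121716
turn units [-0.0022 -0.0001  0.0001] shift units (if turned first) [-0.004  0.679 -0.009]
t: 9.5
eef_pos: [0.5621, -0.0079, 0.09]
eef_rot: [-3.139, -0.0, 1.519]
wrist_force: [-5.1, -0.6, 6.6]
finger_gap: 0.0477
t 9.5 TCP in box mm [-33.9   0.2  90. ] rot [-3.1385e+00 -2.0000e-04  1.5191e+00] F box [-5.11 -0.88  6.58] gap 0.04770516172284175
turn units [-0.002  -0.0001  0.0001] shift units (if turned first) [-0.004  0.358 -0.01 ]
```

```bash
python3 -m handwheel '[0,0.08,0,0,0,0, 0,0.08,0,0,0,0, 0,0.08,0,0,0,0, 0,0.04,0,0,0,0, 0,0,0,0,0,0, 0,0,0,0,0,0]'; python3 go.py -16 0 90; python3 -m handwheel '[0,0.03,0,0,0,0, 0,0.03,0,0,0,0, 0,0,0,0,0,0, 0,0,0,0,0,0]'; python3 go.py -16 0 90;python3 - <<'E'
from h import *
f=cam("side")["frame"]; x=f[200:290,300:420]
cv2.imwrite("pics/side_3.png",cv2.resize(x,None,fx=6,fy=6,interpolation=cv2.INTER_CUBIC)[:,:,::-1])
E
```

```text
t: 10.25
eef_pos: [0.5758, -0.0086, 0.0899]
eef_rot: [-3.138, -0.0, 1.519]
wrist_force: [-5.2, -0.1, 6.4]
finger_gap: 0.0475
t 10.25 TCP in box mm [-20.2   0.1  89.9] rot [-3.1379e+00 -1.0000e-04  1.5192e+00] F box [-5.22 -0.34  6.41] gap 0.0474704651731226
turn units [-0.0023 -0.0001  0.0001] shift units (if turned first) [-0.003  0.083 -0.002]
t: 10.75
eef_pos: [0.5787, -0.0088, 0.0899]
eef_rot: [-3.138, -0.0, 1.519]
wrist_force: [-6.3, 0.5, 7.4]
finger_gap: 0.0479
t 10.75 TCP in box mm [-17.2   0.1  89.9] rot [-3.1377 -0.      1.5191] F box [-6.34  0.18  7.42] gap 0.04788935276541315
turn units [-0.0025 -0.      0.0001] shift units (if turned first) [-0.002  0.025 -0.001]
```

View pics/side_3.png

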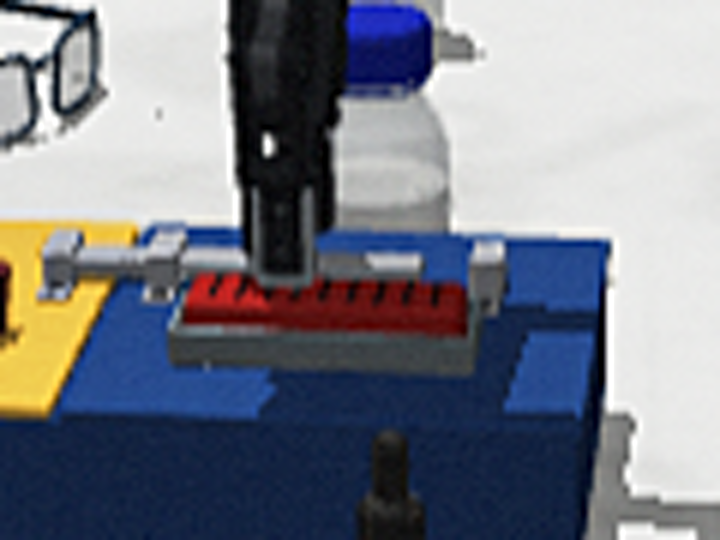

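The side view shows the bolt bar has entered the keeper at crop (62, 262) and the catch is still down. I'll push on until the end stop shows as a rise in force.

```bash
python3 -m handwheel '[0,0.03,0,0,0,0, 0,0,0,0,0,0, 0,0,0,0,0,0]'; python3 go.py; python3 -m handwheel '[0,0.03,0,0,0,0, 0,0,0,0,0,0, 0,0,0,0,0,0]'; python3 go.py
```

```text
t: 11.18
eef_pos: [0.5801, -0.0088, 0.09]
eef_rot: [-3.138, -0.0, 1.519]
wrist_force: [-6.8, 0.1, 7.4]
finger_gap: 0.0475
t 11.175 TCP in box mm [-15.8   0.1  90. ] rot [-3.1376e+00 -1.0000e-04  1.5192e+00] F box [-6.76 -0.27  7.36] gap 0.04750039491254676
t: 11.55
eef_pos: [0.5816, -0.0089, 0.0899]
eef_rot: [-3.137, -0.0, 1.519]
wrist_force: [-6.0, 0.8, 7.6]
finger_gap: 0.048
t 11.55 TCP in box mm [-14.3   0.1  89.9] rot [-3.1375e+00 -1.0000e-04  1.5191e+00] F box [-6.02  0.46  7.6 ] gap 0.047971236860054986
```

```bash
python3 -m handwheel '[0,0.03,0,0,0,0, 0,0,0,0,0,0, 0,0,0,0,0,0]'; python3 go.py; python3 -m handwheel '[0,0.03,0,0,0,0, 0,0,0,0,0,0, 0,0,0,0,0,0]'; python3 go.py
```

```text
t: 11.92
eef_pos: [0.5822, -0.009, 0.0899]
eef_rot: [-3.135, -0.0, 1.519]
wrist_force: [-10.2, -0.2, 9.7]
finger_gap: 0.0478
t 11.925 TCP in box mm [-13.7   0.1  89.9] rot [-3.1351 -0.      1.5189] F box [-10.19  -0.7    9.74] gap 0.047800270319363014
t: 12.3
eef_pos: [0.5823, -0.009, 0.0899]
eef_rot: [-3.131, -0.0, 1.519]
wrist_force: [-15.0, 0.3, 13.9]
finger_gap: 0.0479
t 12.3 TCP in box mm [-13.6   0.1  89.9] rot [-3.1312 -0.      1.5187] F box [-14.99  -0.44  13.94] gap 0.04793428241738343
```

```bash
python3 -m handwheel '[0,-0.03,0,0,0,0, 0,0,-0.06,0,0,0, 0,0,-0.1,0,0,0, 0,0,-0.15,0,0,0, 0,0,-0.3,0,0,0, 0,0,-0.5,0,0,0, 0,0,-0.5,0,0,0, 0,0,-0.5,0,0,0, 0,0,0,0,0,0, 0,0,0,0,0,0]'; python3 go.py -150 0 250;python3 - <<'E'
from h import *
f=cam("side")["frame"]; x=f[200:290,270:390]
cv2.imwrite("pics/side_4.png",cv2.resize(x,None,fx=6,fy=6,interpolation=cv2.INTER_CUBIC)[:,:,::-1])
E
```

```text
t: 13.55
eef_pos: [0.5846, -0.0092, 0.1954]
eef_rot: [3.142, 0.0, 1.519]
wrist_force: [-0.3, -0.2, 0.4]
finger_gap: 0.0473
t 13.55 TCP in box mm [-1.140e+01  1.000e-01  1.954e+02] rot [3.1415 0.     1.5189] F box [-0.32 -0.24  0.38] gap 0.04734891903388838
turn units [ 0.0001  0.     -0.0001] shift units (if turned first) [-1.000e-03 -2.773e+00 -1.092e+00]
```

View pics/side_4.png

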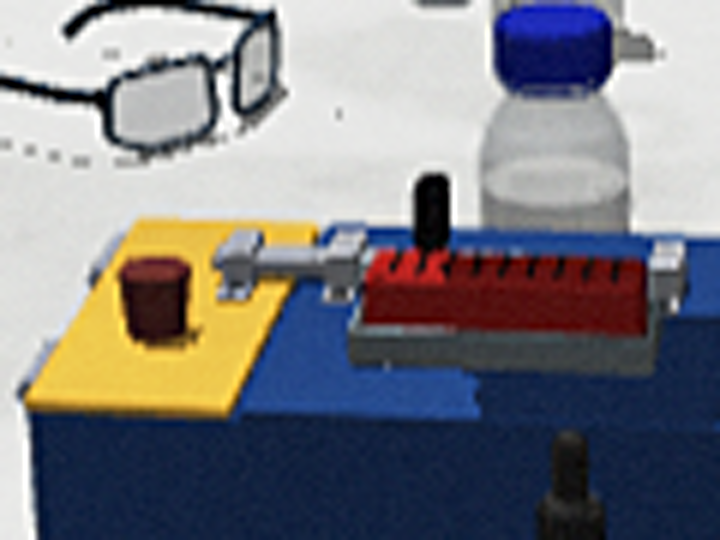

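The catch has sprung up to its full height, and the bolt bar runs through the keeper at crop (240, 262). I'll back the arm off to the side for an unobstructed top view.

```bash
python3 -m handwheel '[0,0,-0.6,0,0,0, 0,0,-0.8,0,0,0, 0,0,-0.8,0,0,0, 0.5,-0.1,-0.6,0,0,0, 0.8,-0.2,0,0,0,0, 0.8,-0.2,0,0,0,0, 0.8,-0.2,0,0,0,0, 0.8,-0.2,0,0,0,0, 0.8,-0.2,0,0,0,0, 0.5,0,0,0,0,0, 0,0,0,0,0,0, 0,0,0,0,0,0]'; python3 - <<'E'
from h import *
b=np.load("box.npz"); th=float(b["th"]); t=b["t"]; R=np.array([[np.cos(th),-np.sin(th)],[np.sin(th),np.cos(th)]])
c=cam("top"); f=c["frame"]; x=f[165:315,240:440]
cv2.imwrite("pics/top_5.png",cv2.resize(x,None,fx=4,fy=4,interpolation=cv2.INTER_CUBIC)[:,:,::-1])
V=f.max(2); m=np.zeros(V.shape,bool); m[225:275,340:360]=1; m&=V<45
k=big(m); r=cv2.boundingRect(k); print(r,cv2.contourArea(k))
for uv in((r[0]+r[2]/2-.5,r[1]+r[3]-.5),(r[0]+r[2]/2-.5,r[1]-.5)): print(((ray(c,uv,.112)[:2]-t)@R*1e3).round(1))
hsv=cv2.cvtColor(f,cv2.COLOR_RGB2HSV); H,S,VV=cv2.split(hsv)
red=((H<6)|(H>174))&(S>150)&(VV>90); red[:222]=0; red[:,:300]=0; red[:,340:]=0
bb=cv2.boxPoints(cv2.minAreaRect(big(red))); print(bb.round(1).tolist(),"(before 313.5-328.7, 229.6-276.4)")
f=cam("side")["frame"]; cv2.imwrite("pics/side_5.png",f[:,:,::-1])
E
```

```text
t: 15.1
eef_pos: [0.5425, 0.2428, 0.3347]
eef_rot: [-3.14, 0.001, 1.519]
wrist_force: [-0.3, -0.6, -0.6]
finger_gap: 0.0475
(346, 234, 10, 8) 47.5
[ -9.9 -29.3]
[  7.1 -29. ]
[[313.3999938964844, 275.8999938964844], [315.0, 229.60000610351562], [328.70001220703125, 230.10000610351562], [327.1000061035156, 276.3999938964844]] (before 313.5-328.7, 229.6-276.4)
```

View pics/top_5.png

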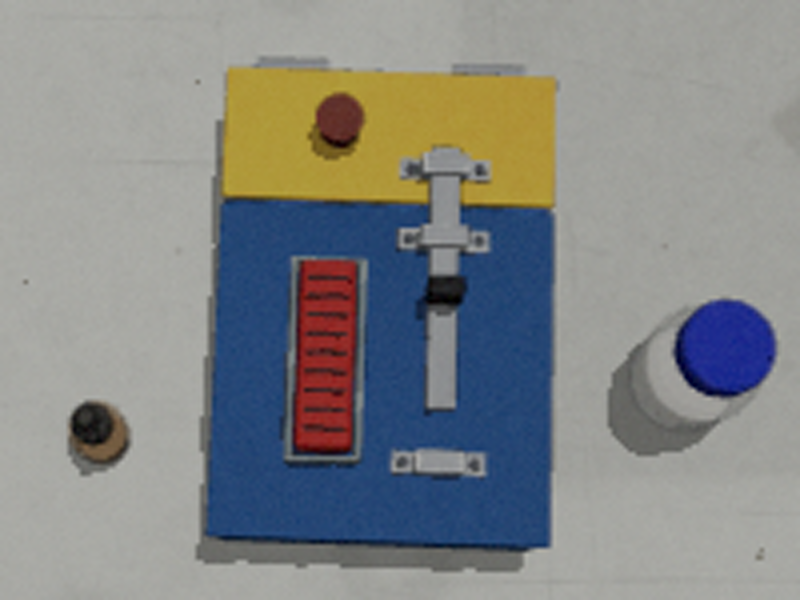

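View pics/side_5.png

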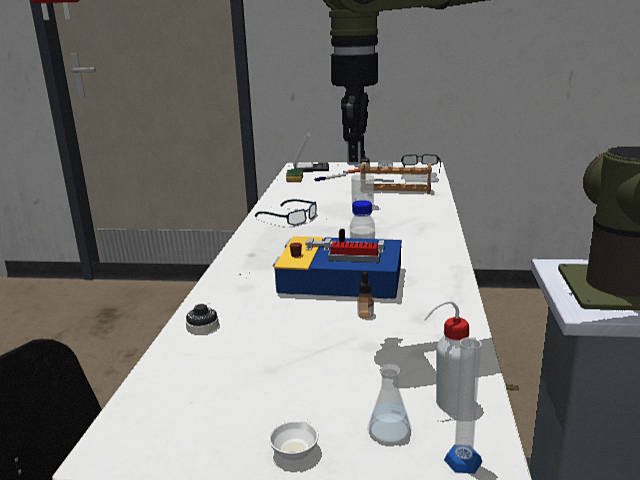

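```bash
python3 - <<'E'
from h import *
b=np.load("box.npz"); th=float(b["th"]); t=b["t"]; R=np.array([[np.cos(th),-np.sin(th)],[np.sin(th),np.cos(th)]])
c=cam("top")
for v in(277,303): print(((ray(c,(240+444/4,165+(v+.5)/4-.5),.112)[:2]-t)@R*1e3).round(1))
print(np.round(bot.get_obs()["wrist_force"],2)); print(bot.finish_job())
E
```

```text
[  6.3 -30. ]
[ -7.5 -30.3]
[-0.49  0.15 -0.69]
the job is handed in; nothing more can be done
None
```

The box is locked as far as my checks show. The job was handed in with about 15 s on the robot's clock, and it gives no verdict.

**What I did:** I found the box in the top view and checked it against the side view. I set the fingers to a 48 mm gap, one over the catch and one behind the black thumb plate. I pressed the catch about 8 mm (6.4 N) and slid the bolt forward with the catch held down. The bolt stopped dead and the push force rose from 6 to 15 N. Then I eased off, lifted straight up and moved the arm clear.

**Last checks:**
- **Bolt:** it runs through the keeper. The plate's front edge measured +6.3 mm, against +7 expected when fully home. Its back edge measured -7.5 mm against -5, and a colour mask that also caught the plate's shadow gave -9.9 mm. I trusted the front edge and the hard stop over these.
- **Tool at the stop:** it stood at x = -13.6 mm where I had reckoned -16 mm. The narrower finger width seen in the side view explains this.
- **Catch:** its outline in the top view matches its starting outline to within half a pixel, and the side view shows it fully up.
- **Surroundings:** the bottles and the stopper look unmoved. The wrist force was about zero, with the tool over 0.2 m clear of the box.

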